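# Hang the second filter housing under the first on the drying stand

## Robot

A 6-joint arm with a two-finger parallel gripper is mounted at the origin on the work surface. World frame = base frame: x ahead of the robot, y to its left, z up, the work surface at z = 0. Lengths are in m, angles in rad, forces in N, time in s.
With the tool pointing down it reaches from about 0.375 to 0.75 m from the base axis. Payload 9 kg.
Tool frame: the origin (TCP) lies at the very end of the fingers, on their centre line; the grasp point (between the pads) lies 19 mm behind it; z points along the fingers, x is the direction in which the jaws open and shut, and the axes are right-handed (so a half turn about z gives the same grasp; the last joint's range is limited). The gripper opens to 85 mm and grips with 20 to 120 N. Pads are 22 mm wide; open, the fingers measure 114 mm over their backs; the gripper's body (76 mm by 85 mm) begins 54 mm behind the grasp point. The pads swing forward as they close: fully open they stand 13 mm farther back than shut.
Start: joints at [1.01, 0.104, 0.097, 1.564, 0, 1.353], TCP at [0.202, 0.565, 0.231] pointing down, gripper open.
Joint ranges: [-2.99, 2.99], [-0.84, 1.86], [-1.1, 1.16], [-1.84, 2.11], [-1.51, 1.56], [-3.14, 3.14]. Speed limits (rad/s): [2.22, 2.22, 2.57, 3.14, 3.14, 3.14].

## Interface

Orientations are given as a unit quaternion [x, y, z, w].
In Python, from plant import env, vision gives the robot as it stands. The module is installed in compiled form; this text tells all that it offers.
- The arm moves only by the shell command python3 -m creep 'ROWS' [OPENING] [FORCE]. ROWS is JSON, a list of rows, each an object of numbers: "x", "y", "z": the shift along the tool's x, y, z in cm; "wx", "wy", "wz": the turn, a rotation vector about the tool's x, y, z in rad. A call has 1 to 5 rows; each row shifts and turns the commanded pose from where the row before left it, along the tool's axes as they then stand; what a row does not reach is not made up. A row lasts 1/10 s, in which the tool goes at most 50 mm and 8.59 degrees, less where a joint would pass 70% of its speed; a pose out of reach is approached as far as the arm can. A call with a gripper value outside its range is refused whole. OPENING is the finger opening in cm, from 0 to 8.54, set as the call begins (- or left out, the last holds). The fingers move at their own pace and stop on an object; FORCE is the grip in N (left out, the last holds). Time passes only in rows, so rows that do not move let the fingers close. It gives the time, the measured TCP pose, the force and the opening at its end, in the units of the state.
- env.state(): the state, without advancing time (a new reading comes with each control period).
- vision.grab_frame(name): name is "scene" or "top" or "wrist"; returns (picture, depth): 420x560x3 uint8, red, green, blue; 420x560 float32, m along the optical axis (not along the pixel's ray), 0 where there is no reading.
- vision.camera_params(name): a dict with "intrinsics" (3x3 intrinsics, pixels), "k1" (the pictures are not rectified: a ray, as slopes to the right and down, at radius r is drawn at 1 + k1 r^2 times it, then the intrinsics apply), "rvec" (rotation vector, rad) and "tvec" (3), from world to camera coordinates, as OpenCV has them; the wrist camera has in their place "mount" (4x4, takes a point from camera to tool coordinates, whose origin is the TCP and whose axes are the tool frame's). Camera axes: x right, y down, z forward; pixel columns grow to the right and rows downward; lengths in m; the calibration is good to about 2 mm. A picture is of the moment at which its call begins: read the wrist's pose just before it. camera_params takes no time and is no camera call.
- env.sign_off(): hands the job in, once; it reports no verdict.
The state is a dict: "time": time; "qpos": joint angles; "joint_velocities": joint speeds; "tau": joint torques, N m; "tcp_pos": TCP position; "orientation": TCP orientation; "wrist_force": force on the tool from outside, world axes, zero at the start; "torque": the same for the moment, N m; "finger_gap": finger opening in m.
Only numpy, scipy, OpenCV 4.12 (cv2) and the standard library are available. Lean on these libraries where they do the work, as an engineer would, in place of code of your own. Each camera call takes 0.05 s, during which the arm holds its last target. There are 200 camera calls.

## Task

On the drying stand one freshly lacquered filter housing already hangs. Take the other housing, the one with a hook on top, by its flat grip, hang its hook in the loop of the eye bolt under the first housing, and let go so that the two hang still and plumb as a chain, clear of the stand's foot. The lacquer and the eye are delicate: the eye is screwed in to an unknown depth, so feel lightly for it and lower the load onto it gently, never ramming or dragging on the hung housing and never letting the lower one drop even a few millimetres, and leave everything else where it stands.

Things in the scene. Friction and masses are not known exactly. Their poses are not given: they have to be found in the camera images.
- stand: drying stand, fixed: grey foot plate 6 mm thick, 130 wide (y), from 50 mm in -x to 140 in +x; post 100-116 mm in +x; two parallel 7 mm wire prongs, 18 apart, reach towards -x with a dip (wire centre 316 mm up) where the upper housing hangs; upturned tips end 344 mm up. Origin on the table straight below the dip. Its -x side is open for working
- upper: upper housing, loose, about 0.54 kg: aluminium block 44 (x) x 54 (y) x 50 (z) mm, 12 mm brass connectors on both y sides; its wire bail rests in the stand's prongs 85 mm above the origin, so it swings about its y axis. Origin: centre of the block's underside; -x faces the stand's open side. More than 8 N between the two housings harms them
- mid_eye (a point): point fixed to the upper housing, 60 mm below its origin: mid of the possible heights of the lower bar of the eye. The eye: rectangular loop of 5 mm wire in the block's y-z plane, opening 36 wide (y), 28 high (z), entered along x. Its bolt is stiff but screwed in to a depth that differs each time: the lower bar's centre line lies up to 20 mm above or below this point (not measured)
- lower: lower housing, loose, on the table: aluminium block 44 (x) x 50 (y) x 60 (z) mm, 0.22-0.34 kg, J-hook on top, black flat grip on its -x side, 12 mm connectors on both y sides. Origin: underside centre, z up. Hook: 6 mm wire in the x-z plane; stem 17 mm in -x, crown 3 mm in -x (top 125, inner height 119, over the mass centre), tip 11 mm in +x turned down to 107
- hook (a point): point on the lower housing: underside of the hook's crown, where the bar of the eye comes to lie; 119 mm above the lower housing's origin, 3 mm in its -x
- grip (a point): centre of the lower housing's flat grip: upright plastic plate 32 (x) x 10 (y) x 34 (z) mm, to be pinched across its y faces; 90 mm in -x and 68 mm above the lower housing's origin; joined to the block by a bar 8 x 10 mm
- spare: bystander: another aluminium block 44 x 50 x 60 mm with no hook and no grip; origin underside centre
- heatsink: bystander: dark finned heat sink 60 x 50 x 34 mm; origin underside centre
- spool: bystander: grey spool, 52 mm across, 46 mm high; origin underside centre
- jar: bystander: amber glass jar with black lid, 56 mm across, 75 mm high; origin underside centre
- screwbox: bystander: white open box 100 x 80 x 35 mm; origin underside centre
- driver: bystander: screwdriver 170 mm long, lying; origin underside centre
- pcb: bystander: blue circuit board 70 x 55 mm on short feet with parts up to 20 mm high; origin underside centre
Things that resemble listed ones, but are neither listed nor needed, are in the scene too. Leave any green or turquoise look-alike of the upper alone.

How it is judged:
By the outcome, as a careful person would: the job done as asked, in the order asked, and still so for the second after the job is handed in, with the robot touching nothing.
It also fails if it takes over 54 s, if anything falls off the work surface, if the arm or the gripper's body presses on something with over 40 N, if the wrist force passes 120 N, or if a joint passes its speed limit or range.

## Working session

There is one attempt and no reset: what is moved stays moved. The work goes in short steps, Python scripts to look and compute and a shell command to move; the robot and the scene stay as the last step left them, time stands still between calls to the robot, and variables do not carry over. Pictures are saved under pics/ and viewed, about 8 in all and at most 12, crops included, and the job is handed in when it is done.

```bash
mkdir -p pics
cat > h.py <<'E'
import numpy as np, cv2
from scipy.spatial.transform import Rotation as R
from plant import env, vision
def cam(name, st=None):
    p=vision.camera_params(name); K=np.array(p["intrinsics"]);k1=p["k1"]
    if name=="wrist":
        st=st or env.state(); T=np.eye(4);T[:3,:3]=R.from_quat(st["orientation"]).as_matrix();T[:3,3]=st["tcp_pos"]
        W=T@np.array(p["mount"])
    else:
        Rm=R.from_rotvec(np.ravel(p["rvec"])).as_matrix();W=np.eye(4);W[:3,:3]=Rm.T;W[:3,3]=-Rm.T@np.ravel(p["tvec"])
    return K,k1,W
def rays(c,uv):
    K,k1,W=c
    n=cv2.undistortPoints(np.float64(uv).reshape(-1,1,2),K,np.array([k1,0,0,0.])).reshape(-1,2)
    return W[:3,3],np.c_[n,np.ones(len(n))]@W[:3,:3].T
def onz(c,uv,z):
    o,d=rays(c,uv); return o+d*((z-o[2])/d[:,2])[:,None]
def dep(c,uv,D):
    o,d=rays(c,uv); uv=np.int32(uv).reshape(-1,2); return o+d*D[uv[:,1],uv[:,0]][:,None]
def cloud(c,D):
    v,u=np.mgrid[:420,:560]; return dep(c,np.c_[u.ravel(),v.ravel()],D).reshape(420,560,3)
def tri(c1,a,c2,b):
    o1,d1=rays(c1,a);o2,d2=rays(c2,b);d1=d1[0];d2=d2[0]
    s=np.linalg.lstsq(np.c_[d1,-d2],o2-o1,rcond=None)[0];p=o1+s[0]*d1;q=o2+s[1]*d2
    return (p+q)/2,np.linalg.norm(p-q)
def grab(name,fn):
    st=env.state();I,D=vision.grab_frame(name);c=cam(name,st)
    cv2.imwrite("pics/"+fn+".png",cv2.cvtColor(I,cv2.COLOR_RGB2BGR));np.savez("pics/"+fn+".npz",I=I,D=D,K=c[0],k=c[1],W=c[2]);return I,D,c
def load(fn):
    f=np.load("pics/"+fn+".npz");return f["I"],f["D"],(f["K"],float(f["k"]),f["W"])
E
python3 - <<'E'
from h import *
for n in("scene","top"):
    I,D,c=grab(n,n+"0");print(n,c[2].round(3).tolist(),c[0][0,0])
print(env.state())
print(vision.camera_params("wrist"))
E
```

```text
scene [[-0.413, 0.678, -0.609, 1.232], [0.911, 0.294, -0.29, 0.318], [-0.018, -0.674, -0.738, 0.951], [0.0, 0.0, 0.0, 1.0]] 406.86071103001274
top [[-0.004, -0.997, 0.079, 0.472], [-1.0, 0.002, -0.026, 0.044], [0.025, -0.079, -0.997, 1.363], [0.0, 0.0, 0.0, 1.0]] 527.1141459016939
{'time': 0.1, 'qpos': array([ 1.01031269e+00,  1.04649891e-01,  9.65235349e-02,  1.56386515e+00,
       -4.23465786e-06,  1.35312538e+00]), 'joint_velocities': array([ 0.00028513, -0.00250207,  0.00072567,  0.0007443 ,  0.00209781,
       -0.0015765 ]), 'tau': array([ 6.07928436e-03, -5.58202064e+01,  5.04723608e+01,  1.28211826e-02,
       -2.40850468e-04,  5.08598441e-05]), 'tcp_pos': array([0.20149852, 0.5648418 , 0.2305811 ]), 'orientation': array([ 8.17354563e-01,  5.76134672e-01, -5.50449802e-04,  2.32638196e-04]), 'wrist_force': array([-0.62999966,  0.24363142,  0.44864146]), 'torque': array([ 0.0005253 , -0.01046897,  0.01919458]), 'finger_gap': 0.08494686460562004}
{'intrinsics': array([[352.68619843,   0.        , 290.92515754],
       [  0.        , 352.68619843, 215.03933285],
       [  0.        ,   0.        ,   1.        ]]), 'k1': -0.08454160927433103, 'mount': array([[ 9.99999993e-01,  7.93924702e-05,  8.53840721e-05,
        -1.08559829e-04],
       [-1.00588711e-04,  9.57779563e-01,  2.87503562e-01,
        -7.29740879e-02],
       [-5.89535013e-05, -2.87503569e-01,  9.57779565e-01,
        -1.42489398e-01],
       [ 0.00000000e+00,  0.00000000e+00,  0.00000000e+00,
         1.00000000e+00]])}
```

View pics/scene0.png

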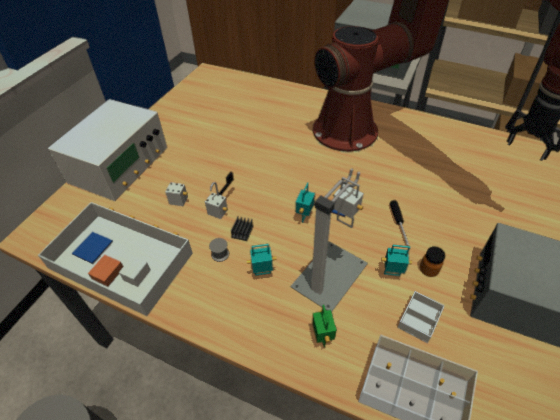

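View pics/top0.png

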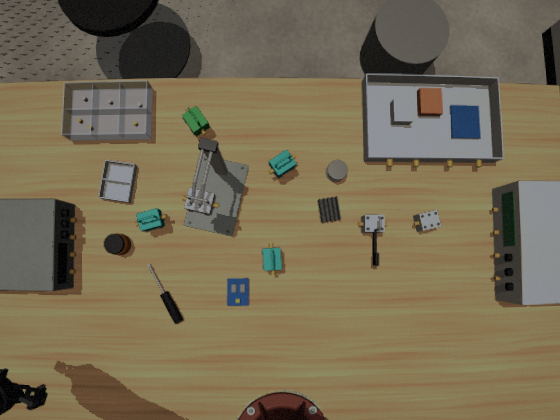

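Scene: the lower housing is at (217,203) with its grip at (228,180), and the upper hangs at (348,195). Top: the lower is at (374,222) with its grip at (375,258), the upper at (200,200) and the post at (208,146). Next I'll zoom in on these and use depth.

Run:
```python
from h import *
I,D,c=load("top0");J,E_,cs=load("scene0")
def cr(I,u,v,w,h,s):return cv2.resize(I[v:v+h,u:u+w],None,fx=s,fy=s,interpolation=cv2.INTER_CUBIC)
a=np.hstack([cr(I,170,130,100,75*1+40,4)[:460],cr(I,340,195,100,115,4)])
cv2.imwrite("pics/z_top.png",a[...,::-1])
b=np.hstack([cr(J,285,165,100,130,4),cr(J,160,160,100,130,4)])
cv2.imwrite("pics/z_sc.png",b[...,::-1])
P=cloud(c,D)
for n,(u0,u1,v0,v1) in dict(lower=(350,400,205,275),stand=(175,255,130,240)).items():
    S=P[v0:v1,u0:u1].reshape(-1,3)
    for lo,hi in((.003,.012),(.04,.075),(.075,.1),(.1,.14),(.2,.29),(.29,.34),(.34,.4)):
        m=(S[:,2]>lo)&(S[:,2]<hi)
        if m.sum()>5:
            r=cv2.minAreaRect(np.float32(S[m,:2]));print(n,lo,hi,m.sum(),S[m].mean(0).round(4),np.round(r[0],4),np.round(r[1],4),round(r[2],1))
```

```text
lower 0.003 0.012 286 [ 0.5043 -0.2436  0.0045] [ 0.5124 -0.2447] [0.1302 0.1796] 88.7
lower 0.04 0.075 436 [ 0.5385 -0.2303  0.0589] [ 0.5116 -0.2368] [0.0599 0.1229] 89.3
lower 0.075 0.1 60 [ 0.4704 -0.2316  0.0839] [ 0.4923 -0.2321] [0.0092 0.0885] 89.4
lower 0.1 0.14 42 [ 0.5483 -0.2333  0.1188] [ 0.5493 -0.2336] [0.0063 0.0343] 88.3
stand 0.003 0.012 2537 [0.6324 0.1578 0.0059] [0.6592 0.1725] [0.2872 0.2083] 0.0
stand 0.04 0.075 81 [0.7412 0.1811 0.0616] [0.7358 0.1779] [0.133 0.03 ] 30.8
stand 0.075 0.1 37 [0.7291 0.1798 0.0871] [0.7305 0.1831] [0.1302 0.0271] 37.0
stand 0.1 0.14 38 [0.685  0.1489 0.1185] [0.6849 0.1508] [0.0114 0.0313] 11.8
stand 0.2 0.29 616 [0.5994 0.1686 0.2722] [0.6274 0.1764] [0.0769 0.1372] 88.7
stand 0.29 0.34 276 [0.6131 0.1695 0.3268] [0.6336 0.1676] [0.0444 0.1323] 79.3
stand 0.34 0.4 441 [0.6645 0.1588 0.3452] [0.6347 0.1622] [0.0372 0.1363] 80.9
```

View pics/z_top.png

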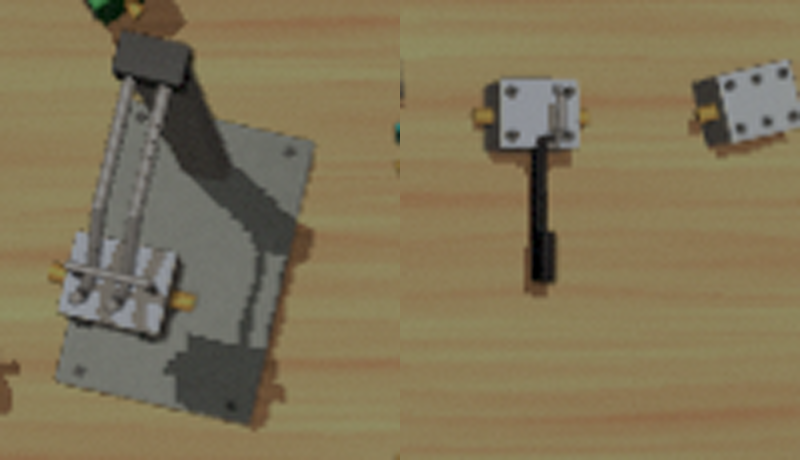

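View pics/z_sc.png

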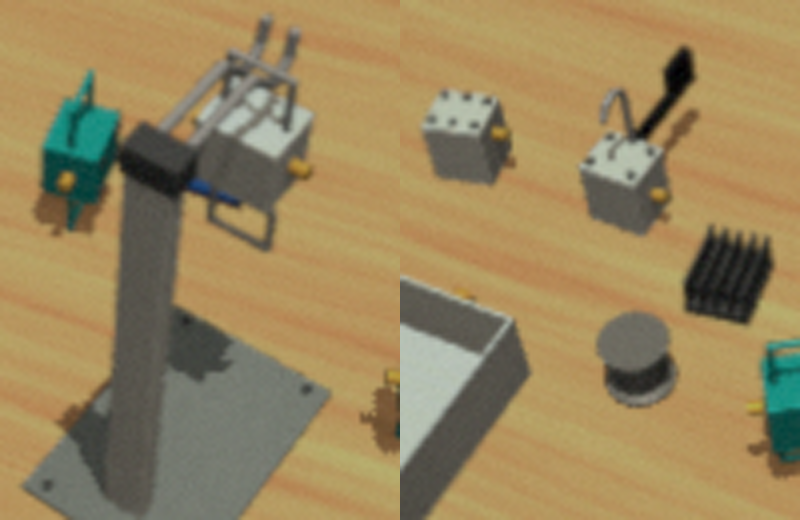

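Both crops agree: the lower's yaw is about -0.5° and the stand's about -12°, and the eye is visible below the upper. I'll look at the eye with the tilted wrist camera on the way to the lower.

```bash
python3 -m creep '[{"wz":-0.111},{"wz":-0.111},{"wz":-0.111},{"x":-3.95,"y":2.2,"z":-1.5},{"x":-3.95,"y":2.2,"z":-1.5}]' 8 && python3 -m creep '[{"x":-3.95,"y":2.2,"z":-1.5},{"x":-3.95,"y":2.2,"z":-1.5},{"x":-3.95,"y":2.2,"z":-1.5},{"x":-3.95,"y":2.2,"z":-1.5},{"x":-3.95,"y":2.2,"z":-1.5}]' && python3 -m creep '[{"x":-3.95,"y":2.2,"z":-1.5},{"x":-3.95,"y":2.2,"z":-1.5},{"x":-3.95,"y":2.2,"z":-1.5},{"wx":-0.149},{"wx":-0.149}]' && python3 -m creep '[{"wx":-0.149},{"wx":-0.149},{},{}]'
python3 - <<'E'
from h import *
I,D,c=grab("wrist","w1")
print(env.state()["wrist_force"],c[2].round(3).tolist())
cv2.imwrite("pics/w1z.png",cv2.resize(I,None,fx=1.4,fy=1.4)[:,:,::-1])
E
```

```text
[ 0.10308832 -0.72561505  0.21252515] [[0.336, 0.902, 0.27, 0.133], [0.942, -0.322, -0.098, 0.589], [-0.001, 0.287, -0.958, 0.373], [0.0, 0.0, 0.0, 1.0]]schema error: expected keys x, y, z, wx, wy, wz
```

View pics/w1z.png

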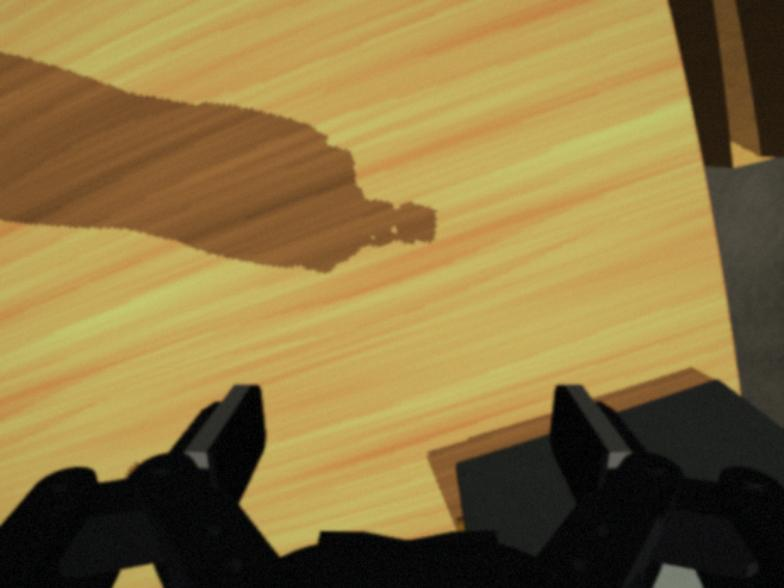

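That view (5 of 12) was taken at the start pose because the move was refused: each row needs all six keys. It shows the fingers blocking only the rows below about 270. I'll resend the moves with full rows.

```bash
python3 -m creep '[{"x":0,"y":0,"z":0,"wx":0,"wy":0,"wz":-0.111},{"x":0,"y":0,"z":0,"wx":0,"wy":0,"wz":-0.111},{"x":0,"y":0,"z":0,"wx":0,"wy":0,"wz":-0.111},{"x":-3.95,"y":2.2,"z":-1.5,"wx":0,"wy":0,"wz":0},{"x":-3.95,"y":2.2,"z":-1.5,"wx":0,"wy":0,"wz":0}]' 8 && python3 -m creep '[{"x":-3.95,"y":2.2,"z":-1.5,"wx":0,"wy":0,"wz":0},{"x":-3.95,"y":2.2,"z":-1.5,"wx":0,"wy":0,"wz":0},{"x":-3.95,"y":2.2,"z":-1.5,"wx":0,"wy":0,"wz":0},{"x":-3.95,"y":2.2,"z":-1.5,"wx":0,"wy":0,"wz":0},{"x":-3.95,"y":2.2,"z":-1.5,"wx":0,"wy":0,"wz":0}]' && python3 -m creep '[{"x":-3.95,"y":2.2,"z":-1.5,"wx":0,"wy":0,"wz":0},{"x":-3.95,"y":2.2,"z":-1.5,"wx":0,"wy":0,"wz":0},{"x":-3.95,"y":2.2,"z":-1.5,"wx":0,"wy":0,"wz":0},{"x":0,"y":0,"z":0,"wx":-0.149,"wy":0,"wz":0},{"x":0,"y":0,"z":0,"wx":-0.149,"wy":0,"wz":0}]' && python3 -m creep '[{"x":0,"y":0,"z":0,"wx":-0.149,"wy":0,"wz":0},{"x":0,"y":0,"z":0,"wx":-0.149,"wy":0,"wz":0},{"x":0,"y":0,"z":0,"wx":0,"wy":0,"wz":0}]'
python3 - <<'E'
from h import *
I,D,c=grab("wrist","w1")
print(env.state()["wrist_force"],c[2].round(3).tolist())
cv2.imwrite("pics/w1z.png",cv2.resize(I,None,fx=1.4,fy=1.4)[:,:,::-1])
E
```

```text
time: 0.65
tcp_pos: [0.2444, 0.4847, 0.2604]
orientation: [0.71, 0.705, -0.001, 0.0]
wrist_force: [0.9, 0.0, -0.1]
finger_gap: 0.0798
time: 1.15
tcp_pos: [0.3533, 0.2855, 0.3368]
orientation: [0.71, 0.704, 0.0, 0.0]
wrist_force: [0.3, 0.5, -0.5]
finger_gap: 0.08
time: 1.65
tcp_pos: [0.4197, 0.1662, 0.38]
orientation: [0.706, 0.697, 0.088, 0.09]
wrist_force: [-2.0, -0.2, 0.7]
finger_gap: 0.0797
time: 1.95
tcp_pos: [0.4278, 0.1761, 0.3818]
orientation: [0.688, 0.682, 0.172, 0.179]
wrist_force: [-0.2, 0.0, 0.2]
finger_gap: 0.08
[ 0.24350583 -1.01316717  0.50794244] [[0.011, 0.702, 0.712, 0.295], [1.0, -0.002, -0.014, 0.178], [-0.008, 0.713, -0.702, 0.472], [0.0, 0.0, 0.0, 1.0]]
```

View pics/w1z.png

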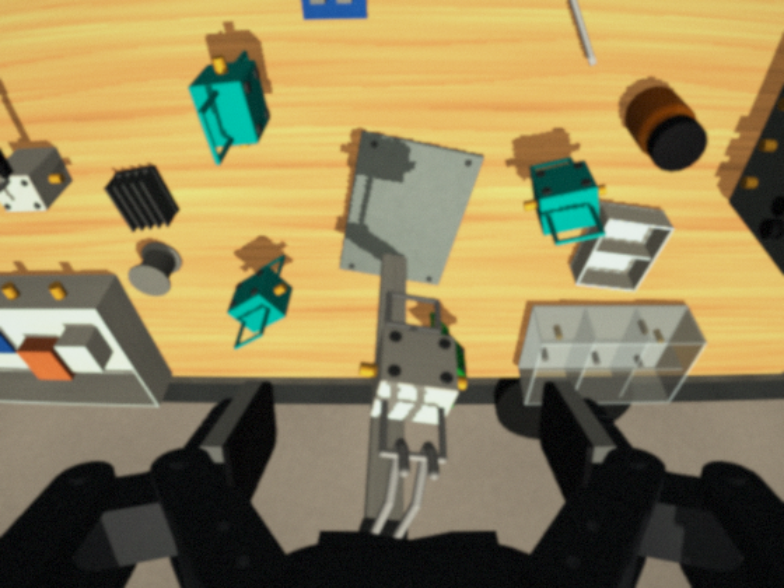

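The picture is upside down (up is towards the robot). The eye's lower bar runs from about (390,293) to (438,300), the block's -x face spans (380,325)-(460,385), and the foot is at (360,130)-(480,280). I'll measure these with depth and the scene view, and fit the foot's edges.

Run:
```python
from h import *
I,D,c=load("w1");J,E,cs=load("scene0");T,DT,ct=load("top0")
P=cloud(c,D)
# eye region: near points between table and block
m=(P[...,2]>.135)&(P[...,2]<.225)&(abs(P[...,0]-.59)<.06)&(abs(P[...,1]-.17)<.05)
m[:,:265]=0;m[:,330:]=0
S=P[m];print("wrist eye",m.sum());v,u=np.nonzero(m)
h=np.histogram(S[:,2],np.arange(.135,.23,.005));print(h[0])
lo=S[:,2]<S[:,2].min()+.012;print(S[lo].mean(0),S[lo].min(0),S[lo].max(0),np.c_[u,v][lo].mean(0))
if lo.sum()>4:print("bar dir",np.degrees(np.arctan(np.polyfit(S[lo,1],S[lo,0],1)[0])))
Q=cloud(cs,E)
m2=(Q[...,2]>.135)&(Q[...,2]<.225)&(abs(Q[...,0]-.59)<.06)&(abs(Q[...,1]-.17)<.05);m2[:,:330]=0
S2=Q[m2];print("scene eye",m2.sum(),np.histogram(S2[:,2],np.arange(.135,.23,.005))[0])
lo=S2[:,2]<S2[:,2].min()+.012;print(S2[lo].mean(0),S2[lo].min(0),S2[lo].max(0))
# block faces (wrist): front/ top
b=(P[...,2]>.23)&(P[...,2]<.30)&(abs(P[...,0]-.6)<.08)&(abs(P[...,1]-.17)<.035)
B=P[b];print("block z",np.percentile(B[:,2],[2,98]),"front x",np.percentile(B[:,0],2))
f=b&(P[...,2]>.24)&(P[...,2]<.272);F=P[f];k=np.polyfit(F[:,1],F[:,0],1)
F=F[abs(F[:,0]-np.polyval(k,F[:,1]))<.006];k=np.polyfit(F[:,1],F[:,0],1);print("front yaw",np.degrees(-np.arctan(k[0])),F.mean(0),np.percentile(F[:,1],[1,99]))
A=np.c_[F[:,1:],np.ones(len(F))];print("plane x=a y+b z+c",np.linalg.lstsq(A,F[:,0],rcond=None)[0])
# foot from the top camera & wrist
for PP,n in((cloud(ct,DT),"top"),(P,"wrist")):
    g=(PP[...,2]>.003)&(PP[...,2]<.011)&(abs(PP[...,0]-.63)<.15)&(abs(PP[...,1]-.155)<.11)
    im=I if n=="wrist" else T;hsv=cv2.cvtColor(im,cv2.COLOR_RGB2HSV);g&=hsv[...,1]<60
    g=cv2.morphologyEx(g.astype(np.uint8),cv2.MORPH_OPEN,np.ones((3,3)))
    l=cv2.connectedComponentsWithStats(g)
    g=l[1]==1+np.argmax(l[2][1:,4]);r=cv2.minAreaRect(np.float32(PP[g][:,:2]));print(n,r,cv2.boxPoints(r).round(3).tolist())
```

```text
wrist eye 488
[  0   0   0   0   0   0   0   0  48 118  27  26  29  28  30 166  16   0]
[0.58651617 0.17596702 0.18166723] [0.57988081 0.15408495 0.17756883] [0.59443655 0.19844431 0.18944767] [293.86979167 213.09895833]
bar dir 13.006141746349728
scene eye 67 [ 0  0  0  0  0  0  0  0 10 23  5  7  2  7  6  6  1  0]
[0.58922528 0.17799498 0.1819658 ] [0.58199982 0.15580251 0.17816659] [0.59606442 0.19804917 0.18943889]
block z [0.23692768 0.29180436] front x 0.5602567728353355
front yaw -7.314417744165919 [0.56690264 0.18209148 0.25630976] [0.15191451 0.20444724]
plane x=a y+b z+c [ 0.12819262 -0.01598086  0.5476559 ]
top ((0.6047326922416687, 0.15555985271930695), (0.024817679077386856, 0.07037390023469925), 87.37438201904297) [[0.5690000057220459, 0.14499999582767487], [0.6389999985694885, 0.1420000046491623], [0.6399999856948853, 0.16599999368190765], [0.5699999928474426, 0.17000000178813934]]
wrist ((0.6304013133049011, 0.16708406805992126), (0.12786833941936493, 0.18766510486602783), 76.76121520996094) [[0.5239999890327454, 0.12600000202655792], [0.7070000171661377, 0.08299999684095383], [0.7360000014305115, 0.20800000429153442], [0.5540000200271606, 0.25099998712539673]]
```

Eye bar centre is about (0.588, 0.177, 0.180), the stand's yaw is -13°, and its origin is about (0.587, 0.177). The wrist and scene views agree. Next: move above the grip, tilted 0.2 rad.

```bash
python3 -m creep '[{"x":0,"y":0,"z":0,"wx":0.132,"wy":0,"wz":0},{"x":0,"y":0,"z":0,"wx":0.132,"wy":0,"wz":0},{"x":0,"y":0,"z":0,"wx":0.132,"wy":0,"wz":0},{"x":-4.5,"y":-0.6,"z":1.36,"wx":0,"wy":0,"wz":0},{"x":-4.5,"y":-0.6,"z":1.36,"wx":0,"wy":0,"wz":0}]' >/dev/null && python3 -m creep '[{"x":-4.5,"y":-0.6,"z":1.36,"wx":0,"wy":0,"wz":0},{"x":-4.5,"y":-0.6,"z":1.36,"wx":0,"wy":0,"wz":0},{"x":-4.5,"y":-0.6,"z":1.36,"wx":0,"wy":0,"wz":0},{"x":-4.5,"y":-0.6,"z":1.36,"wx":0,"wy":0,"wz":0},{"x":-4.5,"y":-0.6,"z":1.36,"wx":0,"wy":0,"wz":0}]' >/dev/null && python3 -m creep '[{"x":-4.5,"y":-0.6,"z":1.36,"wx":0,"wy":0,"wz":0},{"x":-4.5,"y":-0.6,"z":1.36,"wx":0,"wy":0,"wz":0},{"x":0,"y":0,"z":0,"wx":0,"wy":0,"wz":0},{"x":0,"y":0,"z":0,"wx":0,"wy":0,"wz":0}]'
python3 - <<'E'
from h import *
I,D,c=grab("wrist","w2")
P=cloud(c,D);hsv=cv2.cvtColor(I,cv2.COLOR_RGB2HSV)
w=(abs(P[...,0]-.51)<.09)&(abs(P[...,1]+.233)<.05)
g=w&(P[...,2]>.02)&(P[...,2]<.095)&(hsv[...,2]<70)&(P[...,0]<.525)
S=P[g];r=cv2.minAreaRect(np.float32(S[:,:2]));print("grip+bar",g.sum(),S.mean(0),r,np.percentile(S[:,2],[2,50,98]))
pl=S[S[:,0]<S[:,0].min()+.03];tp=pl[pl[:,2]>pl[:,2].max()-.006];print("plate",S[:,0].min(),tp.mean(0),tp.min(0),tp.max(0))
b=w&(P[...,2]>.055)&(P[...,2]<.066)&(P[...,0]>.52);r=cv2.minAreaRect(np.float32(P[b][:,:2]));print("blocktop",b.sum(),r,P[b][:,2].mean())
h=w&(P[...,2]>.09)&(P[...,0]>.51);H=P[h];print("hook",h.sum(),H.mean(0),H.min(0),H.max(0),np.polyfit(H[:,0],H[:,1],1))
T,DT,ct=load("top0");Q=cloud(ct,DT);k=(Q[...,2]>.33)&(abs(Q[...,1]-.175)<.05)&(Q[...,0]<.62)&(Q[...,0]>.5)
print("prong tips x",np.sort(Q[k][:,0])[:6],Q[k][:,2].max())
cv2.imwrite("pics/w2z.png",cv2.resize(I,None,fx=1.4,fy=1.4)[:,:,::-1])
E
```

```text
time: 3.4
tcp_pos: [0.3855, -0.231, 0.2627]
orientation: [0.711, 0.7, 0.046, 0.052]
wrist_force: [-0.3, 0.3, 0.1]
finger_gap: 0.0796
grip+bar 486 [ 0.47546887 -0.23348597  0.07384448] ((0.48618650436401367, -0.23378197848796844), (0.008033635094761848, 0.07754431664943695), 89.2125015258789) [0.05896335 0.07844392 0.08623541]
plate 0.44740136188121177 [ 0.46150381 -0.23317335  0.08496647] [ 0.4477494  -0.23747862  0.08116566] [ 0.47736531 -0.22934336  0.08711467]
blocktop 1251 ((0.5480902791023254, -0.23455850780010223), (0.055250078439712524, 0.04895322769880295), 0.04753731191158295) 0.05991273461807022
hook 224 [ 0.54075681 -0.23481386  0.11400673] [ 0.5327551  -0.23777145  0.0903089 ] [ 0.5598492  -0.23233858  0.12567745] [-0.0242691  -0.22169018]
prong tips x [0.56687182 0.56721132 0.56733649 0.56900493 0.56909408 0.56918415] 0.34575466189374504
```

View pics/w2z.png

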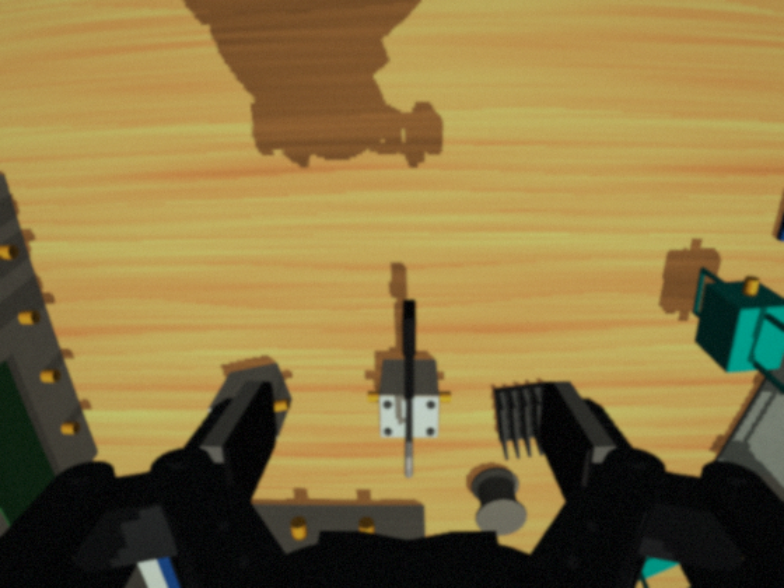

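The lower is centred in view (7 of 12). The grip plate is at (408,325), which is world (0.4625,-0.2333,0.068), yaw about -1°. Surroundings are clear. I'll work out the approach.

```bash
cat >> h.py <<'E'
def Rt(yaw,tilt):  # tool y along yaw direction raised by tilt, z down leaning forward
    return (R.from_euler("z",yaw)*R.from_matrix(np.array([[0,1,0],[1,0,0],[0,0,-1.]]))*R.from_rotvec([-tilt,0,0]))
def delta(grasp,yaw,tilt):
    s=env.state();R0=R.from_quat(s["orientation"]);R1=Rt(yaw,tilt)
    t=np.array(grasp)+R1.apply([0,0,.019])
    print("rotvec",(R0.inv()*R1).as_rotvec().round(4),"then shift cm",(100*R1.inv().apply(t-s["tcp_pos"])).round(2),"or before turn",(100*R0.inv().apply(t-s["tcp_pos"])).round(2),"F",np.round(s["wrist_force"],2),"t",s["time"])
E
python3 - <<'E'
from h import *
delta([.4625,-.2333,.068],-.016,.15)
print((R.from_quat(env.state()["orientation"]).as_matrix()).round(3))
E
```

```text
rotvec [-0.0099  0.0071  0.0036] then shift cm [-0.18  4.66 22.33] or before turn [-0.04  4.88 22.29] F [0.23 0.02 0.53] t 3.45
[[ 0.013  0.99   0.139]
 [ 1.    -0.012 -0.009]
 [-0.008  0.14  -0.99 ]]
```

```bash
python3 -m creep '[{"x":-0.1,"y":2.35,"z":4.3,"wx":-0.01,"wy":0.007,"wz":0.004},{"x":-0.08,"y":2.3,"z":4.3,"wx":0,"wy":0,"wz":0},{"x":0,"y":0,"z":4.3,"wx":0,"wy":0,"wz":0},{"x":0,"y":0,"z":4,"wx":0,"wy":0,"wz":0},{"x":0,"y":0,"z":3,"wx":0,"wy":0,"wz":0}]' 5 && python3 -m creep '[{"x":0,"y":0,"z":2.4,"wx":0,"wy":0,"wz":0},{"x":0,"y":0,"z":0,"wx":0,"wy":0,"wz":0},{"x":0,"y":0,"z":0,"wx":0,"wy":0,"wz":0},{"x":0,"y":0,"z":0,"wx":0,"wy":0,"wz":0}]'; python3 -c "
from h import *
delta([.4625,-.2333,.068],-.016,.15)"
```

```text
time: 3.95
tcp_pos: [0.4619, -0.2313, 0.0705]
orientation: [0.71, 0.701, 0.053, 0.053]
wrist_force: [-0.3, 1.0, 0.5]
finger_gap: 0.0501
time: 4.35
tcp_pos: [0.4659, -0.2339, 0.0504]
orientation: [0.71, 0.7, 0.052, 0.055]
wrist_force: [1.1, 0.5, -0.2]
finger_gap: 0.0501
rotvec [0.0016 0.0016 0.0017] then shift cm [ 0.05 -0.07  0.11] or before turn [ 0.05 -0.07  0.11] F [ 1.09  0.53 -0.17] t 4.35
```

```bash
python3 -m creep '[{"x":0,"y":0,"z":0,"wx":0,"wy":0,"wz":0},{"x":0,"y":0,"z":0,"wx":0,"wy":0,"wz":0},{"x":0,"y":0,"z":0,"wx":0,"wy":0,"wz":0},{"x":0,"y":0,"z":0,"wx":0,"wy":0,"wz":0},{"x":0,"y":0,"z":0,"wx":0,"wy":0,"wz":0}]' 0 95 && python3 -m creep '[{"x":0,"y":0,"z":0,"wx":0,"wy":0,"wz":0},{"x":0,"y":0,"z":0,"wx":0,"wy":0,"wz":0},{"x":0,"y":0,"z":0,"wx":0,"wy":0,"wz":0}]' &&  python3 -m creep '[{"x":0,"y":0,"z":-0.5,"wx":0,"wy":0,"wz":0},{"x":0,"y":0,"z":-1,"wx":0,"wy":0,"wz":0},{"x":0,"y":0,"z":-1.5,"wx":0,"wy":0,"wz":0},{"x":0,"y":0,"z":0,"wx":0,"wy":0,"wz":0},{"x":0,"y":0,"z":0,"wx":0,"wy":0,"wz":0}]';python3 -c "
from h import *
s=env.state();print(s['wrist_force'],s['torque'],s['finger_gap'])"
```

```text
time: 4.85
tcp_pos: [0.465, -0.2336, 0.0487]
orientation: [0.71, 0.7, 0.053, 0.053]
wrist_force: [-2.2, 2.6, 5.7]
finger_gap: 0.0091
time: 5.15
tcp_pos: [0.465, -0.2335, 0.0487]
orientation: [0.71, 0.7, 0.053, 0.053]
wrist_force: [-1.6, 0.9, 5.3]
finger_gap: 0.009
time: 5.65
tcp_pos: [0.4603, -0.2335, 0.0778]
orientation: [0.711, 0.7, 0.052, 0.053]
wrist_force: [-0.2, -0.6, -2.5]
finger_gap: 0.0089
[-0.15918827 -0.59624888 -2.50926729] [-0.04386235  0.46769275  0.03067217] 0.008908640073560037
```

Held: about 2.6 N of load with the fingers on the plate. Lift on and start turning to the stand's yaw.

```bash
python3 -m creep '[{"x":0,"y":0.2,"z":-1.5,"wx":0,"wy":0,"wz":0},{"x":0,"y":0.45,"z":-3,"wx":0,"wy":0,"wz":0},{"x":0,"y":0.5,"z":-3.3,"wx":0,"wy":0,"wz":0},{"x":0,"y":0.5,"z":-3.3,"wx":0,"wy":0,"wz":0},{"x":0,"y":0.4,"z":-2.7,"wx":0,"wy":0,"wz":0}]' && python3 -m creep '[{"x":0,"y":0,"z":0,"wx":0,"wy":0,"wz":0.07},{"x":0,"y":0,"z":0,"wx":0,"wy":0,"wz":0.08},{"x":0,"y":0,"z":0,"wx":0,"wy":0,"wz":0.06},{"x":0,"y":0,"z":0,"wx":0,"wy":0,"wz":0},{"x":0,"y":0,"z":0,"wx":0,"wy":0,"wz":0}]';python3 -c "
from h import *
delta([.4025,.2201,.238],-.229,.15)"
```

```text
time: 6.15
tcp_pos: [0.4601, -0.2333, 0.2196]
orientation: [0.71, 0.7, 0.052, 0.054]
wrist_force: [0.7, 1.0, -2.3]
finger_gap: 0.0086
time: 6.65
tcp_pos: [0.46, -0.2332, 0.2173]
orientation: [0.779, 0.622, 0.058, 0.047]
wrist_force: [0.5, -0.1, -2.4]
finger_gap: 0.0089
rotvec [-0.0044 -0.032   0.0031] then shift cm [ 42.84 -15.4   -2.52] or before turn [ 42.95 -15.27  -1.08] F [ 0.53 -0.05 -2.44] t 6.65
```

```bash
python3 -m creep '[{"x":0,"y":0,"z":0,"wx":-0.004,"wy":-0.032,"wz":0.003},{"x":2.1,"y":-0.77,"z":-0.12,"wx":0,"wy":0,"wz":0},{"x":4.28,"y":-1.54,"z":-0.25,"wx":0,"wy":0,"wz":0},{"x":4.28,"y":-1.54,"z":-0.25,"wx":0,"wy":0,"wz":0},{"x":4.28,"y":-1.54,"z":-0.25,"wx":0,"wy":0,"wz":0}]' >/dev/null && python3 -m creep '[{"x":4.28,"y":-1.54,"z":-0.25,"wx":0,"wy":0,"wz":0},{"x":4.28,"y":-1.54,"z":-0.25,"wx":0,"wy":0,"wz":0},{"x":4.28,"y":-1.54,"z":-0.25,"wx":0,"wy":0,"wz":0},{"x":4.28,"y":-1.54,"z":-0.25,"wx":0,"wy":0,"wz":0},{"x":4.28,"y":-1.54,"z":-0.25,"wx":0,"wy":0,"wz":0}]' >/dev/null && python3 -m creep '[{"x":4.28,"y":-1.54,"z":-0.25,"wx":0,"wy":0,"wz":0},{"x":2.1,"y":-0.77,"z":-0.12,"wx":0,"wy":0,"wz":0},{"x":0,"y":0,"z":0,"wx":0,"wy":0,"wz":0},{"x":0,"y":0,"z":0,"wx":0,"wy":0,"wz":0},{"x":0,"y":0,"z":0,"wx":0,"wy":0,"wz":0}]';python3 -c "
from h import *
delta([.4025,.2201,.1485],-.229,.15)"
```

```text
time: 8.15
tcp_pos: [0.4059, 0.2177, 0.2188]
orientation: [0.782, 0.619, 0.047, 0.059]
wrist_force: [-0.3, 0.2, -2.2]
finger_gap: 0.0087
rotvec [ 0.0003  0.0005 -0.002 ] then shift cm [ 0.15 -1.43  8.79] or before turn [ 0.16 -1.44  8.79] F [-0.29  0.21 -2.21] t 8.15
```

Lower to insertion height, still 100 mm short of the eye, then look from scene and top.

```bash
python3 -m creep '[{"x":0.05,"y":-0.3,"z":2,"wx":0,"wy":0,"wz":0},{"x":0.1,"y":-0.6,"z":3.5,"wx":0,"wy":0,"wz":0},{"x":0,"y":-0.4,"z":2.3,"wx":0,"wy":0,"wz":0},{"x":0,"y":-0.13,"z":1,"wx":0,"wy":0,"wz":0},{"x":0,"y":0,"z":0,"wx":0,"wy":0,"wz":0}]' && python3 -m creep '[{"x":0,"y":0,"z":0,"wx":0,"wy":0,"wz":0},{"x":0,"y":0,"z":0,"wx":0,"wy":0,"wz":0}]'
python3 - <<'E'
from h import *
s=env.state();R0=R.from_quat(s["orientation"]);g=s["tcp_pos"]-R0.apply([0,0,.019]);y=R0.apply([0,1,0]);print("grasp",g,"yaw",np.arctan2(y[1],y[0]),"tilt",np.arcsin(y[2]))
I,D,c=grab("scene","s2");W,DW,cw=grab("wrist","w3")
cv2.imwrite("pics/s2z.png",np.hstack([cv2.resize(I[130:290,260:420],(640,640),interpolation=cv2.INTER_CUBIC)[:600,:,::-1]])[:600])
cv2.imwrite("pics/w3z.png",cv2.resize(W,None,fx=1.4,fy=1.4)[:,:,::-1])
ex=np.array([.9739,-.227,0]);ey=np.array([.227,.9739,0]);S0=np.array([.5875,.177,0])
for n,P in(("scene",cloud(c,D)),("wrist",cloud(cw,DW))):
    Q=(P-S0)@np.c_[ex,ey,[0,0,1]]
    a=(abs(Q[...,1])<.03)&(Q[...,0]>-.125)&(Q[...,0]<-.075)&(Q[...,2]>.15)&(Q[...,2]<.25);H=Q[a]
    if len(H)>5: print(n,"hook",len(H),H.mean(0).round(4),np.percentile(H,3,0).round(4),np.percentile(H,97,0).round(4))
    b=(abs(Q[...,1])<.04)&(Q[...,0]>-.14)&(Q[...,0]<-.06)&(Q[...,2]>.128)&(Q[...,2]<.15);B=Q[b]
    if len(B)>20:
        print(n,"top face",len(B),B.mean(0).round(4),"plane",np.linalg.lstsq(np.c_[B[:,:2],np.ones(len(B))],B[:,2],rcond=None)[0].round(4),cv2.minAreaRect(np.float32(B[:,:2])))
E
```

```text
time: 8.65
tcp_pos: [0.4048, 0.219, 0.1286]
orientation: [0.782, 0.619, 0.046, 0.058]
wrist_force: [0.5, -0.1, -2.5]
finger_gap: 0.0088
time: 8.85
tcp_pos: [0.4063, 0.22, 0.1314]
orientation: [0.782, 0.619, 0.048, 0.059]
wrist_force: [-0.9, -0.2, -2.4]
finger_gap: 0.009
grasp [0.40348584 0.220591   0.15016142] yaw -0.23140487470306612 tilt 0.15198095275644635
scene hook 52 [-0.1034  0.      0.1872] [-0.1145 -0.003   0.1546] [-0.0852  0.0022  0.2076]
scene top face 229 [-0.0957  0.0089  0.141 ] plane [-0.0872 -0.0414  0.1331] ((-0.1051434800028801, 0.0062707774341106415), (0.06772454082965851, 0.03752606362104416), 2.43894100189209)
wrist top face 315 [-0.1284  0.0007  0.1372] plane [-0.7664 -0.004   0.0388] ((-0.1293167918920517, 0.0005760425701737404), (0.02067936584353447, 0.02131454460322857), 89.96167755126953)
```

View pics/s2z.png

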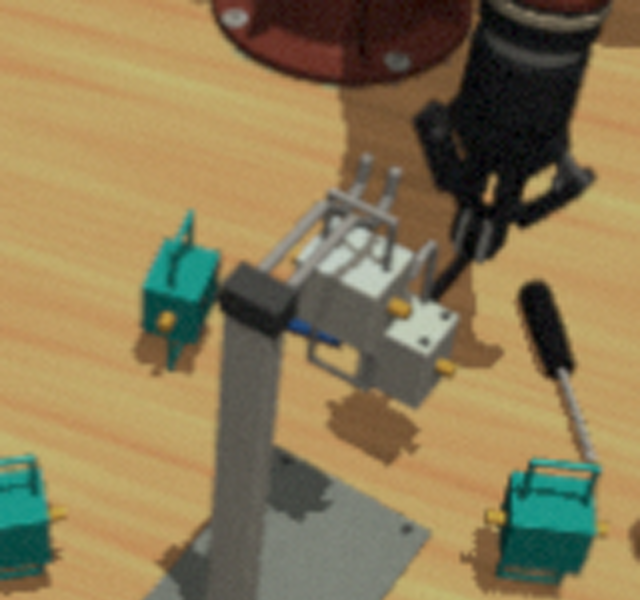

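Picture 8 shows the hook at the housing's crown near (430,255), behind the upper. It is level and on the stand axis (y' = 0) with its top at 0.207, matching the kinematics. The tip is 85 mm short of the eye plane. Advance 7 cm, then take a close look.

```bash
python3 -m creep '[{"x":0,"y":1.5,"z":0.3,"wx":0,"wy":0,"wz":0},{"x":0,"y":2.5,"z":0.4,"wx":0,"wy":0,"wz":0},{"x":0,"y":2,"z":0.3,"wx":0,"wy":0,"wz":0},{"x":0,"y":0.9,"z":0.15,"wx":0,"wy":0,"wz":0},{"x":0,"y":0,"z":0,"wx":0,"wy":0,"wz":0}]' && python3 -m creep '[{"x":0,"y":0,"z":0,"wx":0,"wy":0,"wz":0},{"x":0,"y":0,"z":0,"wx":0,"wy":0,"wz":0}]'
cat > chk.py <<'E'
from h import *
import sys
s=env.state();R0=R.from_quat(s["orientation"]);g=s["tcp_pos"]-R0.apply([0,0,.019]);y=R0.apply([0,1,0])
ex=np.array([.9739,-.227,0]);ey=np.array([.227,.9739,0]);S0=np.array([.5875,.177,0]);M=np.c_[ex,ey,[0,0,1]]
print("t",s["time"],"origin by kin",((g-S0)@M+[.09,0,-.068]).round(4),"F stand axes",(s["wrist_force"]@M).round(2),"torque",(s["torque"]@M).round(3))
if len(sys.argv)>1:
    n=sys.argv[1];I,D,c=grab("scene",n)
    cv2.imwrite(f"pics/{n}z.png",cv2.resize(I[170:270,300:400],(600,600),interpolation=cv2.INTER_CUBIC)[:,:,::-1])
    Q=(cloud(c,D)-S0)@M;Q[:,:300]=9
    e=(abs(Q[...,0])<.012)&(abs(Q[...,1])<.03)&(Q[...,2]>.15)&(Q[...,2]<.23);E=Q[e]
    lo=E[:,2]<.19;print("eye",len(E),E[lo].mean(0).round(4),lo.sum(),np.histogram(E[:,2],np.arange(.15,.235,.005))[0])
    h=(abs(Q[...,1])<.01)&(Q[...,0]>-.06)&(Q[...,0]<.04)&(Q[...,2]>.15)&(Q[...,2]<.23)&~e;H=Q[h]
    if len(H):print("hook?",len(H),H.mean(0).round(4),H.max(0).round(4),H.min(0).round(4))
E
python3 chk.py s3
```

```text
time: 9.45
tcp_pos: [0.474, 0.2037, 0.1288]
orientation: [0.782, 0.619, 0.046, 0.059]
wrist_force: [-0.8, -0.9, -2.7]
finger_gap: 0.0089
time: 9.65
tcp_pos: [0.4726, 0.2043, 0.1286]
orientation: [0.781, 0.619, 0.046, 0.058]
wrist_force: [0.4, -1.1, -3.3]
finger_gap: 0.0088
t 9.65 origin by kin [-0.0309  0.0005  0.0794] F stand axes [ 0.65 -0.95 -3.32] torque [-0.026  0.45   0.006]
eye 67 [0.0012 0.0008 0.1819] 39 [ 0  0  0  0  0 11 21  7  4  4  7  7  6  0  0  0]
hook? 2 [-0.0444  0.0016  0.1667] [-0.0435  0.0023  0.1683] [-0.0452  0.0008  0.165 ]
```

View pics/s3z.png

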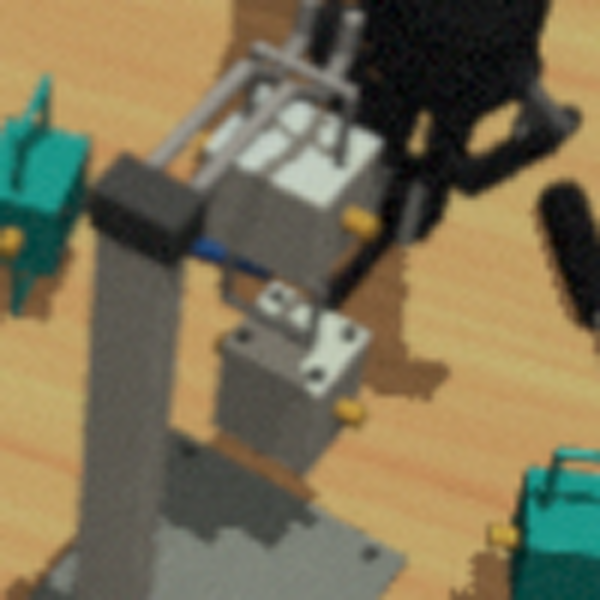

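Picture 9: the eye's bar runs from (225,295) to (315,340), undisturbed, with the lower's top face below and behind it. Bar at z≈0.180, x'≈0.001. The tip has 4-6 mm clearance, so enter slowly.

```bash
python3 -m creep '[{"x":0,"y":0.4,"z":-0.04,"wx":0,"wy":0,"wz":0},{"x":0,"y":0.4,"z":0.06,"wx":0,"wy":0,"wz":0},{"x":0,"y":0.4,"z":0.06,"wx":0,"wy":0,"wz":0},{"x":0,"y":0.4,"z":0.06,"wx":0,"wy":0,"wz":0},{"x":0,"y":0,"z":0,"wx":0,"wy":0,"wz":0}]' && python3 chk.py && python3 -m creep '[{"x":0,"y":0.4,"z":0.06,"wx":0,"wy":0,"wz":0},{"x":0,"y":0.4,"z":0.06,"wx":0,"wy":0,"wz":0},{"x":0,"y":0,"z":0,"wx":0,"wy":0,"wz":0}]'; python3 chk.py s4
```

```text
time: 10.2
tcp_pos: [0.4894, 0.2001, 0.1295]
orientation: [0.782, 0.619, 0.046, 0.059]
wrist_force: [-0.0, -0.6, -2.5]
finger_gap: 0.009
t 10.2 origin by kin [-0.0136  0.0002  0.0803] F stand axes [ 0.12 -0.55 -2.47] torque [-0.049  0.465 -0.013]
time: 10.5
tcp_pos: [0.4973, 0.1983, 0.1296]
orientation: [0.782, 0.619, 0.047, 0.059]
wrist_force: [0.1, 0.2, -2.3]
finger_gap: 0.0089
t 10.5 origin by kin [-0.0055  0.0002  0.0803] F stand axes [ 0.09  0.21 -2.32] torque [-0.086  0.45  -0.   ]
eye 77 [0.0015 0.0007 0.182 ] 35 [ 0  0  0  0  0  7 24  4 12  9  8  6  6  1  0  0]
hook? 17 [-0.0179 -0.0003  0.1719] [-0.0157  0.0018  0.186 ] [-0.0201 -0.0034  0.1524]
```

```bash
python3 -m creep '[{"x":0,"y":0.4,"z":0.06,"wx":0,"wy":0,"wz":0},{"x":0,"y":0.35,"z":0.05,"wx":0,"wy":0,"wz":0},{"x":0,"y":0,"z":0,"wx":0,"wy":0,"wz":0}]' && python3 chk.py s5
python3 - <<'E'
import cv2,numpy as np
I=np.load('pics/s5.npz')['I'];cv2.imwrite('pics/s5y.png',cv2.resize(I[195:245,325:385],(720,600),interpolation=cv2.INTER_CUBIC)[:,:,::-1])
E
```

```text
time: 10.85
tcp_pos: [0.5046, 0.1966, 0.1296]
orientation: [0.782, 0.619, 0.047, 0.059]
wrist_force: [-0.2, 1.6, -3.3]
finger_gap: 0.0087
t 10.85 origin by kin [0.002  0.0002 0.0804] F stand axes [-0.54  1.48 -3.32] torque [0.032 0.449 0.02 ]
eye 94 [-0.0027  0.0009  0.1784] 50 [ 2  3  0  1  3 15 19  7  8  8 14  7  6  1  0  0]
hook? 10 [0.0083 0.0011 0.192 ] [0.0167 0.003  0.1993] [-0.0136 -0.0016  0.1736]
```

View pics/s5y.png

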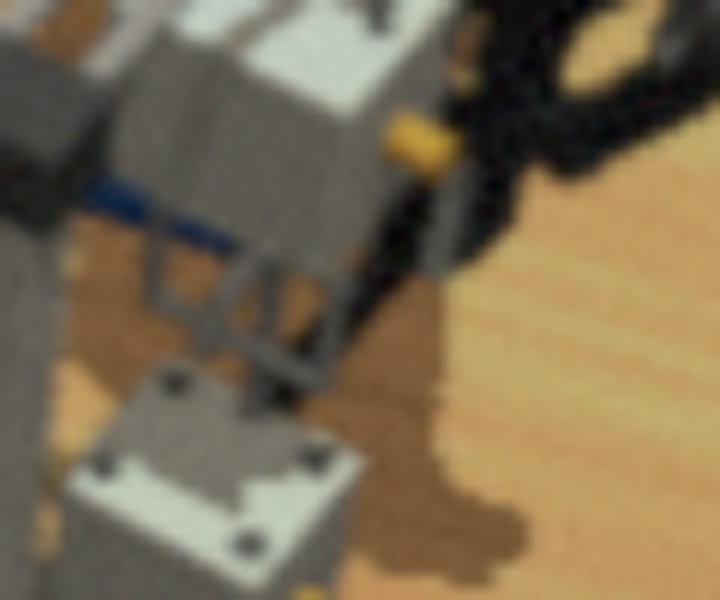

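Picture 10: the hook is threaded. Its tip is at (205,330) in front of the bar and its stem at (260,335) behind. Now lower gently, using the y-torque (0.45 loaded, 0 when the weight is transferred) as the sensor.

```bash
python3 -m creep '[{"x":0,"y":-0.03,"z":0.3,"wx":0,"wy":0,"wz":0},{"x":0,"y":-0.06,"z":0.4,"wx":0,"wy":0,"wz":0},{"x":0,"y":-0.05,"z":0.3,"wx":0,"wy":0,"wz":0},{"x":0,"y":-0.03,"z":0.2,"wx":0,"wy":0,"wz":0},{"x":0,"y":0,"z":0,"wx":0,"wy":0,"wz":0}]' >/dev/null && python3 chk.py && python3 -m creep '[{"x":0,"y":-0.015,"z":0.1,"wx":0,"wy":0,"wz":0},{"x":0,"y":-0.015,"z":0.1,"wx":0,"wy":0,"wz":0},{"x":0,"y":0,"z":0,"wx":0,"wy":0,"wz":0}]' >/dev/null; python3 chk.py
```

```text
t 11.4 origin by kin [0.0013 0.0002 0.0677] F stand axes [-0.3   0.2  -2.67] torque [ 0.009  0.426 -0.008]
t 11.7 origin by kin [0.0017 0.0003 0.0662] F stand axes [-0.19 -0.39 -2.67] torque [0.005 0.528 0.028]
```

```bash
python3 -m creep '[{"x":0,"y":-0.008,"z":0.05,"wx":0,"wy":0,"wz":0},{"x":0,"y":-0.008,"z":0.05,"wx":0,"wy":0,"wz":0},{"x":0,"y":0,"z":0,"wx":0,"wy":0,"wz":0}]' >/dev/null; python3 chk.py;  python3 -m creep '[{"x":0,"y":-0.008,"z":0.05,"wx":0,"wy":0,"wz":0},{"x":0,"y":0,"z":0,"wx":0,"wy":0,"wz":0}]' >/dev/null; python3 chk.py; python3 -m creep '[{"x":0,"y":-0.008,"z":0.05,"wx":0,"wy":0,"wz":0},{"x":0,"y":0,"z":0,"wx":0,"wy":0,"wz":0}]' >/dev/null; python3 chk.py
```

```text
t 12.0 origin by kin [0.0016 0.0003 0.0652] F stand axes [-0.18 -0.94 -3.64] torque [-0.056  0.445  0.027]
t 12.2 origin by kin [0.0016 0.0003 0.0647] F stand axes [-0.49 -0.14 -2.77] torque [0.015 0.494 0.03 ]
t 12.4 origin by kin [0.0016 0.0003 0.0641] F stand axes [ 0.42  0.32 -2.81] torque [ 0.006  0.449 -0.039]
```

```bash
python3 -m creep '[{"x":0,"y":-0.008,"z":0.05,"wx":0,"wy":0,"wz":0},{"x":0,"y":0,"z":0,"wx":0,"wy":0,"wz":0}]' >/dev/null; python3 chk.py; python3 -m creep '[{"x":0,"y":-0.008,"z":0.05,"wx":0,"wy":0,"wz":0},{"x":0,"y":0,"z":0,"wx":0,"wy":0,"wz":0}]' >/dev/null; python3 chk.py
```

```text
t 12.6 origin by kin [0.0016 0.0003 0.0636] F stand axes [-0.4   0.12 -3.68] torque [-0.051  0.451 -0.012]
t 12.8 origin by kin [0.0016 0.0003 0.0631] F stand axes [-1.61 -0.12 -2.8 ] torque [-0.005  0.418 -0.043]
```

```bash
python3 -m creep '[{"x":0,"y":-0.008,"z":0.05,"wx":0,"wy":0,"wz":0},{"x":0,"y":0,"z":0,"wx":0,"wy":0,"wz":0}]' >/dev/null; python3 chk.py
```

```text
t 13.0 origin by kin [0.0016 0.0003 0.0626] F stand axes [ 0.12 -0.19 -2.81] torque [-0.014  0.405  0.034]
```

```bash
python3 -m creep '[{"x":0,"y":-0.008,"z":0.05,"wx":0,"wy":0,"wz":0},{"x":0,"y":0,"z":0,"wx":0,"wy":0,"wz":0},{"x":0,"y":0,"z":0,"wx":0,"wy":0,"wz":0}]' >/dev/null; python3 chk.py; python3 -m creep '[{"x":0,"y":-0.008,"z":0.05,"wx":0,"wy":0,"wz":0},{"x":0,"y":0,"z":0,"wx":0,"wy":0,"wz":0}]' >/dev/null; python3 chk.py
```

```text
t 13.3 origin by kin [0.0016 0.0003 0.0622] F stand axes [ 0.35  0.7  -1.76] torque [-0.015  0.389 -0.015]
t 13.5 origin by kin [0.0018 0.0003 0.0619] F stand axes [ 0.59 -0.47 -0.46] torque [-0.016  0.281 -0.032]
```

Contact begins at origin z≈0.0622 (crown 0.181). Continue transferring the load.

```bash
python3 -m creep '[{"x":0,"y":-0.006,"z":0.04,"wx":0,"wy":0,"wz":0},{"x":0,"y":0,"z":0,"wx":0,"wy":0,"wz":0},{"x":0,"y":0,"z":0,"wx":0,"wy":0,"wz":0}]' >/dev/null; python3 chk.py; python3 -m creep '[{"x":0,"y":-0.006,"z":0.04,"wx":0,"wy":0,"wz":0},{"x":0,"y":0,"z":0,"wx":0,"wy":0,"wz":0}]' >/dev/null; python3 chk.py;  python3 -m creep '[{"x":0,"y":0,"z":0,"wx":0,"wy":0,"wz":0}]' >/dev/null; python3 chk.py
```

```text
t 13.8 origin by kin [0.0019 0.0003 0.0616] F stand axes [-0.69  0.31  0.73] torque [-0.012  0.107 -0.059]
t 14.0 origin by kin [0.002  0.0004 0.0612] F stand axes [0.35 0.36 1.52] torque [-0.004 -0.147 -0.024]
t 14.1 origin by kin [0.0019 0.0004 0.0612] F stand axes [ 0.27 -0.43  1.51] torque [ 0.024 -0.135 -0.041]
```

Slightly past full transfer. Ease back about 0.2 mm to neutral.

```bash
python3 -m creep '[{"x":0,"y":0.003,"z":-0.022,"wx":0,"wy":0,"wz":0},{"x":0,"y":0,"z":0,"wx":0,"wy":0,"wz":0},{"x":0,"y":0,"z":0,"wx":0,"wy":0,"wz":0}]' >/dev/null; python3 chk.py s6;python3 chk.py
python3 - <<'E'
import cv2,numpy as np
I=np.load('pics/s6.npz')['I'];cv2.imwrite('pics/s6y.png',cv2.resize(I[160:260,310:410],(600,600),interpolation=cv2.INTER_CUBIC)[:,:,::-1])
E
```

```text
t 14.4 origin by kin [0.0017 0.0003 0.0612] F stand axes [ 0.42 -0.48  1.98] torque [-0.027 -0.204 -0.022]
eye 88 [0.0006 0.0003 0.1799] 60 [ 2  3  0  0  2 12 30 11  5  7  6  3  7  0  0  0]
hook? 10 [0.0064 0.0017 0.1747] [0.0169 0.0038 0.182 ] [-0.0127 -0.0008  0.1677]
t 14.45 origin by kin [0.0017 0.0003 0.0612] F stand axes [0.43 0.29 3.36] torque [ 0.011 -0.21   0.029]
```

View pics/s6y.png

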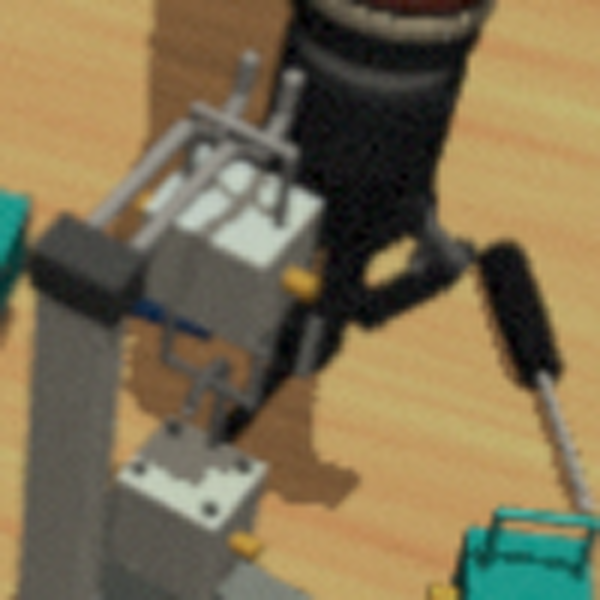

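Picture 11: the hook crown sits over the bar at (212,375), and both housings look square. Torque is still -0.2, so raise a little more.

```bash
python3 -m creep '[{"x":0,"y":0.005,"z":-0.03,"wx":0,"wy":0,"wz":0},{"x":0,"y":0,"z":0,"wx":0,"wy":0,"wz":0},{"x":0,"y":0,"z":0,"wx":0,"wy":0,"wz":0},{"x":0,"y":0,"z":0,"wx":0,"wy":0,"wz":0}]' >/dev/null; python3 chk.py; python3 -m creep '[{"x":0,"y":0,"z":0,"wx":0,"wy":0,"wz":0},{"x":0,"y":0,"z":0,"wx":0,"wy":0,"wz":0}]' >/dev/null; python3 chk.py
```

```text
t 14.85 origin by kin [0.0016 0.0003 0.0613] F stand axes [-0.06  0.48  2.31] torque [-0.033 -0.095  0.011]
t 15.05 origin by kin [0.0016 0.0003 0.0614] F stand axes [0.17 0.46 1.11] torque [ 0.002 -0.057  0.079]
```

```bash
python3 -m creep '[{"x":0,"y":0.002,"z":-0.012,"wx":0,"wy":0,"wz":0},{"x":0,"y":0,"z":0,"wx":0,"wy":0,"wz":0},{"x":0,"y":0,"z":0,"wx":0,"wy":0,"wz":0}]' >/dev/null; python3 chk.py; python3 -m creep '[{"x":0,"y":0,"z":0,"wx":0,"wy":0,"wz":0},{"x":0,"y":0,"z":0,"wx":0,"wy":0,"wz":0}]' 0 20 >/dev/null; python3 chk.py
```

```text
t 15.35 origin by kin [0.0016 0.0003 0.0614] F stand axes [ 0.07 -0.32  1.66] torque [ 0.004 -0.022  0.038]
t 15.55 origin by kin [0.0016 0.0003 0.0615] F stand axes [-0.44  0.35  1.98] torque [0.024 0.038 0.032]
```

Torque is neutral at light grip. Open slightly and look for motion.

```bash
python3 -m creep '[{"x":0,"y":0,"z":0,"wx":0,"wy":0,"wz":0},{"x":0,"y":0,"z":0,"wx":0,"wy":0,"wz":0},{"x":0,"y":0,"z":0,"wx":0,"wy":0,"wz":0},{"x":0,"y":0,"z":0,"wx":0,"wy":0,"wz":0},{"x":0,"y":0,"z":0,"wx":0,"wy":0,"wz":0}]' 3
cat > wchk.py <<'E'
from h import *
import sys
n=sys.argv[1];I,D,c=grab("wrist",n)
ex=np.array([.9739,-.227,0]);ey=np.array([.227,.9739,0]);M=np.c_[ex,ey,[0,0,1]];S0=np.array([.5875,.177,0])
Q=(cloud(c,D)-S0)@M;v=I.max(2)<75
p=v&(abs(Q[...,1])<.02)&(Q[...,0]>-.12)&(Q[...,0]<-.05)&(Q[...,2]>.09)&(Q[...,2]<.16)
P=Q[p];P=P[P[:,2]>P[:,2].max()-.006] if len(P) else P
print("plate top",p.sum(),P.mean(0).round(4),P.min(0).round(4),P.max(0).round(4))
E
python3 wchk.py w4; python3 chk.py s7
```

```text
time: 16.05
tcp_pos: [0.5042, 0.1967, 0.1107]
orientation: [0.782, 0.619, 0.046, 0.059]
wrist_force: [0.1, 0.3, 0.1]
finger_gap: 0.0303
plate top 6426 [-1.012e-01 -1.000e-04  1.566e-01] [-0.1059 -0.02    0.154 ] [-0.0854  0.02    0.16  ]
t 16.1 origin by kin [0.0016 0.0003 0.0615] F stand axes [-0.31 -0.17 -0.6 ] torque [-0.006  0.196  0.006]
eye 88 [0.0006 0.0002 0.1805] 61 [ 1  0  2  0  2 17 27 12  4  6  6  5  6  0  0  0]
hook? 7 [0.0026 0.0009 0.1716] [0.0151 0.0031 0.1786] [-0.0128 -0.0004  0.1542]
```

```bash
python3 -m creep '[{"x":0,"y":0,"z":0,"wx":0,"wy":0,"wz":0},{"x":0,"y":0,"z":-0.5,"wx":0,"wy":0,"wz":0},{"x":0,"y":0,"z":-1,"wx":0,"wy":0,"wz":0},{"x":0,"y":0,"z":-1.5,"wx":0,"wy":0,"wz":0},{"x":0,"y":0,"z":-2,"wx":0,"wy":0,"wz":0}]' 4 && python3 -m creep '[{"x":0,"y":0,"z":-2.5,"wx":0,"wy":0,"wz":0},{"x":0,"y":-1.5,"z":-3,"wx":0,"wy":0,"wz":0},{"x":0,"y":-3,"z":-3,"wx":0,"wy":0,"wz":0},{"x":0,"y":-2,"z":-1,"wx":0,"wy":0,"wz":0},{"x":0,"y":0,"z":0,"wx":0,"wy":0,"wz":0}]'
cat > fin.py <<'E'
from h import *
import sys
n=sys.argv[1];I,D,c=grab("scene",n+"s");W,DW,cw=grab("wrist",n+"w");print(env.state()["time"])
ex=np.array([.9739,-.227,0]);ey=np.array([.227,.9739,0]);M=np.c_[ex,ey,[0,0,1]];S0=np.array([.5875,.177,0])
A=(cloud(c,D)-S0)@M;B=(cloud(cw,DW)-S0)@M
t=(abs(A[...,0])<.04)&(abs(A[...,1])<.04)&(A[...,2]>.11)&(A[...,2]<.13);P=A[t]
print("lower top face",len(P),P.mean(0).round(4),"plane",np.linalg.lstsq(np.c_[P[:,:2],np.ones(len(P))],P[:,2],rcond=None)[0].round(3))
e=(abs(A[...,0])<.012)&(abs(A[...,1])<.03)&(A[...,2]>.165)&(A[...,2]<.19);print("eye bar",A[e].mean(0).round(4))
p=(abs(B[...,1])<.03)&(B[...,0]>-.13)&(B[...,0]<-.05)&(B[...,2]>.1)&(B[...,2]<.17)&(W.max(2)<80);P=B[p]
if len(P):
    P=P[P[:,2]>.13];print("grip",len(P),P.mean(0).round(4),np.percentile(P,3,0).round(4),np.percentile(P,97,0).round(4))
cv2.imwrite(f"pics/{n}.png",np.hstack([cv2.resize(I[160:260,310:400],(405,450),interpolation=cv2.INTER_CUBIC),cv2.resize(W[100:400,150:410],(390,450))])[:,:,::-1])
E
python3 fin.py f1; python3 fin.py f2
```

```text
time: 16.65
tcp_pos: [0.4966, 0.1984, 0.1613]
orientation: [0.782, 0.619, 0.046, 0.058]
wrist_force: [0.0, -0.5, 0.1]
finger_gap: 0.04
time: 17.15
tcp_pos: [0.4198, 0.2172, 0.2481]
orientation: [0.781, 0.62, 0.049, 0.059]
wrist_force: [0.3, -0.6, 0.2]
finger_gap: 0.0401
17.25
lower top face 337 [0.0045 0.0021 0.1212] plane [-0.066 -0.038  0.122]
eye bar [ 1.000e-04 -0.000e+00  1.821e-01]
grip 506 [-0.0922 -0.0002  0.1445] [-0.1036 -0.0047  0.1317] [-0.0737  0.0043  0.1478]
17.35
lower top face 331 [0.004  0.0019 0.1213] plane [-0.067 -0.024  0.122]
eye bar [0.0003 0.0003 0.1817]
grip 537 [-0.0921 -0.0003  0.1445] [-0.1035 -0.0052  0.1319] [-0.0734  0.0044  0.148 ]
```

View pics/f2.png

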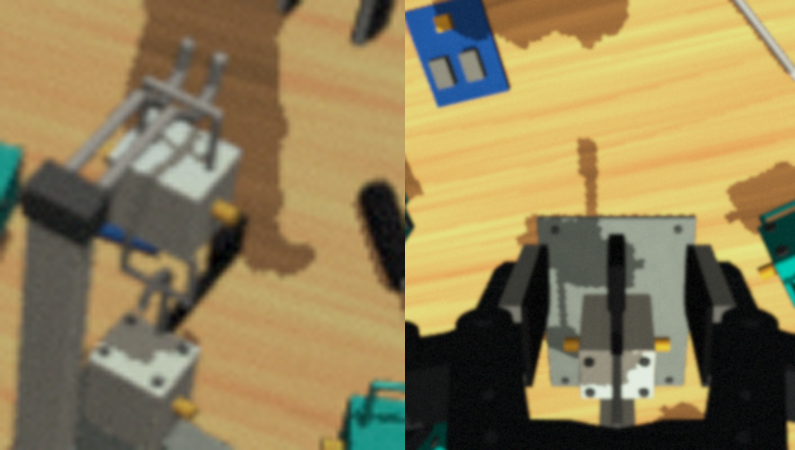

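Picture 12: the lower hangs by its hook in the eye, square, with its grip centred and level and the gripper clear. Let it settle a second, recheck, and hand in.

```bash
python3 -m creep '[{"x":0,"y":-1,"z":-2,"wx":0,"wy":0,"wz":0},{"x":0,"y":0,"z":0,"wx":0,"wy":0,"wz":0},{"x":0,"y":0,"z":0,"wx":0,"wy":0,"wz":0},{"x":0,"y":0,"z":0,"wx":0,"wy":0,"wz":0},{"x":0,"y":0,"z":0,"wx":0,"wy":0,"wz":0}]' >/dev/null; python3 -m creep '[{"x":0,"y":0,"z":0,"wx":0,"wy":0,"wz":0},{"x":0,"y":0,"z":0,"wx":0,"wy":0,"wz":0},{"x":0,"y":0,"z":0,"wx":0,"wy":0,"wz":0},{"x":0,"y":0,"z":0,"wx":0,"wy":0,"wz":0},{"x":0,"y":0,"z":0,"wx":0,"wy":0,"wz":0}]' >/dev/null; python3 fin.py f3; python3 fin.py f4; python3 -c "
from plant import env
print(env.sign_off())"
```

```text
18.45
lower top face 333 [0.0045 0.002  0.1212] plane [-0.073 -0.033  0.122]
eye bar [ 0.0012 -0.0004  0.182 ]
grip 467 [-0.092  -0.0002  0.1445] [-0.1035 -0.0049  0.1323] [-0.0737  0.0046  0.1479]
18.55
lower top face 337 [0.0045 0.0021 0.1213] plane [-0.071 -0.041  0.122]
eye bar [ 0.0012 -0.0002  0.1824]
grip 465 [-0.0921 -0.0002  0.1446] [-0.1036 -0.0049  0.1322] [-0.0737  0.0046  0.1479]
the job is handed in; nothing more can be done
None
```

The lower housing now hangs by its hook in the eye of the upper one, and I handed the job in at about 18.6 s. I gripped it by its flat grip, carried it around to the stand's open side and threaded the hook through the eye. I then lowered it in steps of about 0.5 mm until the wrist forces showed the eye carried the weight, and only then opened the gripper.

**Final checks:**
- **Stillness:** from t = 17.25 to 18.55 s the grip and the lower's top face stayed within about 0.5 mm; the eye bar's reading varied by about 1 mm.
- **Position:** the lower's underside is about 61 mm above the table, well above the 6 mm foot plate. The last picture shows the hook in the eye and the gripper touching nothing. I did not re-measure the other objects.

**What disagreed:**
- **Tilt:** a plane fit to the lower's top face showed a slope of about 0.07 rad. I put this down to other edges mixed into the depth data, because the grip's height agrees with level to about 1.5 mm.
- **Load transfer:** I briefly pressed past neutral, with wrist readings of about 1.5–3.4 N upward. By my estimate that put up to about 6 N on the eye, under the 8 N limit. I eased back before opening, to roughly 1.5–2 N.
- **Torque reading:** the y-torque I used as the zero read +0.2 N·m with the gripper empty, so that zero was slightly biased.

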